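# Turn the laundry carousel to the gold bottle

### The arm

A 7-joint arm with a two-finger parallel gripper is mounted at the origin on the work surface. World frame = base frame: x ahead of the robot, y to its left, z up, the work surface at z = 0. Lengths are in mm, angles in rad, forces in N, time in s.
With the tool pointing down it reaches from about 425 to 875 mm from the base axis. Payload 8.4 kg.
Tool frame: the origin (TCP) lies at the centre of the arm's flange, where the gripper is bolted on; the fingertips stand 173 mm ahead of it and the grasp point (between the pads) lies robot.tcp_to_grasp ahead of it (robot.tcp_to_grasp is the distance from the TCP to the grasp point, in mm); z points along the fingers, y is the line along which they close (so a half turn about z gives the same grasp; the last joint's range is limited). The gripper opens to 85 mm and grips with 20 to 120 N. Pads are 22 mm wide; open, the fingers measure 114 mm over their backs; the gripper's body (76 mm by 85 mm) begins 54 mm behind the grasp point. The pads swing forward as they close: fully open they stand 13 mm farther back than shut.
Start: joints at [1.114, 0.333, 0.04, 1.465, -0.013, 1.343, -0.059], TCP at [227.617, -608.822, 404.708] pointing down, gripper open.
Joint ranges: [-2.58, 2.58], [-0.38, 2.09], [-1.3, 1.39], [0.25, 2.4], [-1.5, 4.64], [0.08, 2.09], [-2.65, 2.65]. Speed limits (rad/s): [2.22, 2.22, 2.79, 2.79, 3.14, 3.14, 3.14].

### API

Orientations are given as a unit quaternion [x, y, z, w].
In Python, from workcell import robot gives the robot as it stands.
- The arm moves only by the tool arm_command, never from a script. Its argument "targets" is a list of rows, each an object of numbers: "tx", "ty", "tz": the shift along the tool's x, y, z normalised to -1 to 1, where 1 is 20 mm; "twist": the turn about the tool's z normalised to -1 to 1, where 1 is 5 degrees; "gripper": the opening, from 0 (shut) to 1 (fully open). In form: [{"tx": .., "ty": .., "tz": .., "twist": .., "gripper": ..}, ...]. A call has 1 to 12 rows; each row shifts and turns the commanded pose from where the row before left it, along the tool's axes as they then stand; what a row does not reach is not made up. A row lasts 1/12 s, in which the tool goes at most 41.7 mm and 7.16 degrees, less where a joint would pass 70% of its speed; a pose out of reach is approached as far as the arm can. A call with a number of a shift or a turn outside -1 to 1 is refused whole. A call with a gripper value outside its range is refused whole. The fingers move at their own pace and stop on an object; "squeeze" is the grip in N (left out, the last holds). Time passes only in rows, so rows that do not move let the fingers close. It gives the time, the measured TCP pose, the force, the opening and the grip force at its end, in the units of the state.
- robot.state(): the state, without advancing time (a new reading comes with each control period).
- robot.camera(name): name is "scene" or "top" or "wrist"; returns a dict with "color" (420x560x3 uint8, red, green, blue), "depth" (420x560 float32, mm along the optical axis (not along the pixel's ray), 0 where there is no reading), "K" (3x3 intrinsics, pixels), "T" (4x4, takes a point from camera to world coordinates); the wrist camera has in their place "tool_from_camera" (4x4, takes a point from camera to tool coordinates, whose origin is the TCP and whose axes are the flange's). Camera axes: x right, y down, z forward; pixel columns grow to the right and rows downward; lengths in mm; the calibration is good to about 2 mm. A picture is of the moment at which its call begins: read the wrist's pose just before it.
- robot.sign_off(): hands the job in; it is judged then, once.
The state is a dict: "time": time; "q": joint angles; "qd": joint speeds; "joint_torque": joint torques, N m; "ee_pos": TCP position; "eef_rot": TCP orientation; "ft_force": force on the tool from outside, world axes, zero at the start; "wrist_torque": the same for the moment, N m; "width": finger opening in mm; "finger_force": force on a finger pad.
Only numpy, scipy, OpenCV 4.12 (cv2) and the standard library are available. Lean on these libraries where they do the work, as an engineer would, in place of code of your own. Each camera call takes 0.05 s, during which the arm holds its last target. There are 200 camera calls.

### The job

Gently turn the carousel by pushing on its rim or rim posts with the closed fingertips until the gold bottle stands squarely at the front, in line with the orange tab, and leave it at rest there. Do not grip the carousel, do not touch or lift any of the bottles, and leave the blue cup and the grey tin where they are.

Things in the scene. Friction and masses are not known exactly. Their poses are not given: they have to be found in the camera images.
- tray: Fixed square wooden board, 330 x 330 x 12 mm, under the carousel. Origin: centre of its underside, on the work surface, on the carousel's turning axis. Its -x axis points to its front, where an orange tab (60 mm wide, 16 mm high, its outer end 205 mm from the axis) sticks 40 mm out from the edge.
- front_place (a point): Point on the tray's -x axis 68 mm from the turning axis, 30 mm above the work surface: where the gold bottle's underside is centred when it stands squarely at the front. Does not turn with the carousel.
- carousel: White round turntable, 300 mm across, turns either way without end about the vertical axis through its origin; friction stops it when pushed slowly (1 to 2 N at the rim moves it). Origin: centre of its underside, 12 mm above the work surface; disc top 18 mm above it. Three grey rings, 63 mm wide, 10 mm high, 68 mm from the axis, at 60, 180, 300 degrees from its x axis, hold the bottles.
- post0 (a point): Centre of the top of one of six equal upright wooden posts on the carousel's rim, 14 mm across, 45 mm tall above the disc (tops 75 mm above the work surface), 138 mm from the axis, at 30, 90, 150, 210, 270 and 330 degrees from the carousel's x axis (counter-clockwise from above). This one is at 30 degrees; it turns with the carousel.
- gold: Gold bottle with gold cap and paper label, 52 mm across, 95 mm tall, about 0.2 kg, loose in one of the three sockets (which one varies). Origin: centre of its underside.
- green: Green bottle with white cap, 52 mm across, 95 mm tall, loose in a socket. Origin: centre of its underside.
- blue: Blue bottle with white cap, 52 mm across, 95 mm tall, loose in a socket. Origin: centre of its underside.
- scoop: Open blue measuring cup, 72 mm across, 60 mm tall, loose on the counter beside the tray. Origin: centre of its underside.
- tin: Grey tin with paper label, 68 mm across, 80 mm tall, loose on the counter beside the tray. Origin: centre of its underside.

How it is judged (in metres and radians):
At the end, for the whole second after the job is handed in: The gold bottle's axis is within 13 mm (about 11 degrees of turn) of the front place in line with the orange tab; the carousel is at rest (under 0.05 rad/s); all three bottles stand upright (within 0.12 rad) and down in their sockets (within 5 mm); cup and tin are within 30 mm of where they started (horizontal distance between gold and front_place below 0.013 m and angular speed of carousel below 0.05 rad/s and z of gold in the frame of carousel between 0.013 and 0.023 m and angle between each of gold, green, blue's own z axis and vertical below 0.12 rad and z of green in the frame of carousel between 0.013 and 0.023 m and z of blue in the frame of carousel between 0.013 and 0.023 m and distance of each of scoop, tin from where it was at the start of the episode below 0.03 m); the robot touches nothing.
It fails at once if a bottle is lifted or tipped out of its socket (raised 8 mm or leaning over 0.3 rad) (z of any of gold, green, blue in the frame of carousel above 0.026 m or angle between any of gold, green, blue's own z axis and vertical above 0.3 rad).
It fails at once if the robot touches a bottle (over 1 N) (contact force between any of the fingers, the arm and gold above 1 N or contact force between any of the fingers, the arm and green above 1 N or contact force between any of the fingers, the arm and blue above 1 N).
It fails at once if the carousel is gripped or shoved hard (over 25 N from the fingers) (contact force between the fingers and carousel above 25 N).
It fails at once if the carousel is whirled round (over 3 rad/s) (angular speed of carousel above 3 rad/s).
It fails at once if the blue cup or the grey tin is pushed away (over 30 mm) or tipped (distance of any of scoop, tin from where it was at the start of the episode above 0.03 m or angle between any of scoop, tin's own z axis and vertical above 0.4 rad).
It also fails if it takes over 72 s, if anything falls off the work surface, if the arm or the gripper's body presses on something with over 40 N, if the wrist force passes 120 N, or if a joint passes its speed limit or range.

## Working session

There is one attempt and no reset: what is moved stays moved. The work goes in short steps, Python scripts to look and compute and a tool call to move; the robot and the scene stay as the last step left them, time stands still between calls to the robot, and variables do not carry over. Pictures are saved under pics/ and viewed, at most 10 in all, crops included, and the job is handed in when it is done.

Besides the shell and the picture viewer there is one more tool, called as name([rows], argument=value, ...), one row to a line, values as JSON. arm_command: Moves the arm, as the interface text tells. Scaled input: -1 to 1 covers 20 mm each way for a shift and 5 degrees each way for a turn. Its arguments: {"type":"object","properties":{"targets":{"type":"array"},"squeeze":{"type":"number"}},"required":["targets"]}

```bash
ls; mkdir -p pics; python3 - <<'E'
from workcell import robot
import cv2,numpy as np
s=robot.state();print(s,robot.tcp_to_grasp)
for n in("scene","top"):
    c=robot.camera(n);np.savez(f"{n}0.npz",**c);cv2.imwrite(f"pics/{n}0.png",c["color"][...,::-1]);print(n,c["K"],c["T"])
E
```

```text
pics
{'time': 0.0, 'q': array([ 1.11379234,  0.33391814,  0.03991299,  1.46629913, -0.01340877,
        1.34331966, -0.05852496]), 'qd': array([ 9.22069399e-04, -9.04388409e-04,  2.59788817e-04,  4.27761829e-04,
        9.15706547e-05, -9.13997635e-04,  1.68243416e-03]), 'joint_torque': array([-2.15685659e-04, -6.58552623e+01,  1.36501864e+00, -4.05566311e+01,
        1.67424168e-02,  1.24959272e-02,  2.71897159e-05]), 'ee_pos': array([ 227.54771497, -608.67079076,  403.80327226]), 'eef_rot': array([ 9.84046586e-01,  1.77909004e-01, -2.07008496e-04, -8.12964685e-04]), 'ft_force': array([ 0.43070005,  0.60589242, -0.41425881]), 'wrist_torque': array([ 0.00407654, -0.00729144, -0.03894964]), 'finger_force': 0.0, 'width': 85.74400429717453} 154.70000000000002
scene [[434.12408864   0.         273.39923857]
 [  0.         434.12408864 201.43147854]
 [  0.           0.           1.        ]] [[ 7.10298110e-01  5.94663921e-01 -3.76631672e-01  1.03430468e+03]
 [ 7.03795366e-01 -5.90709565e-01  3.94631845e-01 -4.31555831e+02]
 [ 1.21933894e-02 -5.45377878e-01 -8.38101599e-01  1.05756106e+03]
 [ 0.00000000e+00  0.00000000e+00  0.00000000e+00  1.00000000e+00]]
top [[456.21315746   0.         271.27084268]
 [  0.         456.21315746 209.74324333]
 [  0.           0.           1.        ]] [[-2.01879329e-02 -9.86405728e-01  1.63083378e-01  4.56513525e+02]
 [-9.99121840e-01  2.58941770e-02  3.29399596e-02  3.84298936e+01]
 [-3.67150747e-02 -1.62275175e-01 -9.86062255e-01  1.03665436e+03]
 [ 0.00000000e+00  0.00000000e+00  0.00000000e+00  1.00000000e+00]]
```

View pics/top0.png

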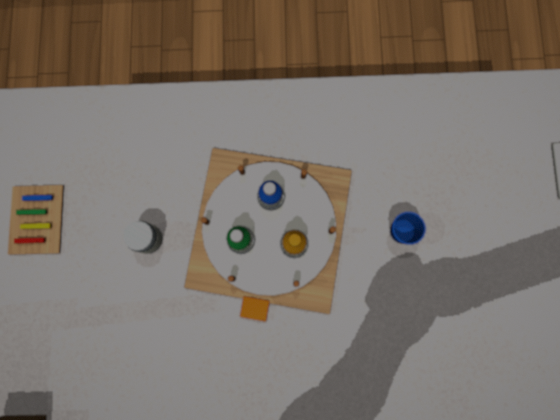

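View pics/scene0.png

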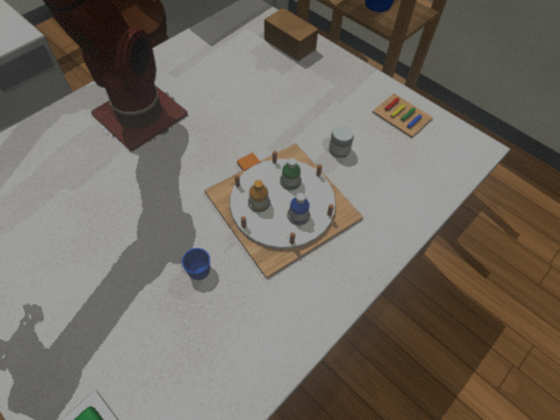

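The top view shows the carousel centred near (270,229), with gold at (295,242), green at (239,237), blue at (270,192) and the orange tab at (255,308). The cup is at (407,228) and the tin at (141,237). In the scene view gold is at (259,194) and the tab at (250,162).

```bash
cat > h.py <<'E'
import cv2,numpy as np
def ray(c,u,v,z):
    d=c["T"][:3,:3]@np.linalg.solve(c["K"],[u,v,1.]);o=c["T"][:3,3];return o+d*(z-o[2])/d[2]
def tri(c1,p1,c2,p2):
    A=np.zeros((3,3));b=np.zeros(3)
    for c,p in((c1,p1),(c2,p2)):
        d=c["T"][:3,:3]@np.linalg.solve(c["K"],[*p,1.]);d/=np.linalg.norm(d);P=np.eye(3)-np.outer(d,d);A+=P;b+=P@c["T"][:3,3]
    return np.linalg.solve(A,b)
def blobs(m,amin=8):
    n,l,s,ce=cv2.connectedComponentsWithStats(m.astype(np.uint8));return [(ce[i].round(1),s[i,4]) for i in range(1,n) if s[i,4]>=amin]
def cloud(c):
    v,u=np.mgrid[:420,:560];z=c["depth"];K=c["K"]
    p=np.stack([(u-K[0,2])*z/K[0,0],(v-K[1,2])*z/K[1,1],z],-1);return p@c["T"][:3,:3].T+c["T"][:3,3]
E
python3 - <<'E'
from h import *
for n in("top","scene"):
    c=dict(np.load(n+"0.npz"));P=cloud(c);hsv=cv2.cvtColor(c["color"],cv2.COLOR_RGB2HSV);h,s,v=[hsv[...,i].astype(int) for i in range(3)]
    X,Y,Z=P[...,0],P[...,1],P[...,2]
    print(n)
    om=(h>8)&(h<25)&(s>190)&(v>100)
    for p,a in blobs(om,15):
        m=om&(np.hypot(np.mgrid[:420,:560][1]-p[0],np.mgrid[:420,:560][0]-p[1])<20);print("or",p,a,np.median(P[m],0).round(1),ray(c,*p,16).round(1),ray(c,*p,125).round(1))
    roi=(X>430)&(X<900)&(np.abs(Y-40)<450)&(c["depth"]>0)
    for lo,hi in((60,82),(95,140)):
        for p,a in blobs(roi&(Z>lo)&(Z<hi),6):
            m=P[int(round(p[1])),int(round(p[0]))];print(lo,p,a,ray(c,*p,75 if lo==60 else 125).round(1),m.round(0))
    w=roi&(Z>25)&(Z<36)&(s<60)
    k=max(cv2.findContours(w.astype(np.uint8),0,1)[0],key=cv2.contourArea)
    e=np.array([ray(c,*q[0],30)[:2] for q in cv2.convexHull(k)],np.float32);print("disc",cv2.minEnclosingCircle(e))
E
```

```text
top
or [293.4 243.2] 314 [539.   26.3 102.6] [548.2  24.5  16. ] [538.4  26.  125. ]
or [254.3 308. ] 480 [408.  114.5  17. ] [407.9 114.2  16. ] [413.  106.1 125. ]
60 [240.8 168. ] 40 [709.3 135.   75. ] [708. 134.  78.]
60 [303.4 172.1] 39 [ 6.962e+02 -6.000e-01  7.500e+01] [697.   0.  74.]
60 [272.7 201.8] 51 [632.7  67.1  75. ] [629.  66.  92.]
60 [414.1 213.1] 8 [ 600.5 -230.9   75. ] [ 603. -235.   61.]
60 [204.1 219.6] 40 [597.9 214.9  75. ] [597. 215.  78.]
60 [140.6 235.9] 574 [566.2 351.5  75. ] [565. 349.  81.]
60 [332.2 228.9] 38 [571.2 -57.4  75. ] [571. -57.  76.]
60 [422.2 234.4] 28 [ 555.  -244.4   75. ] [ 558. -249.   57.]
60 [245.4 245.4] 36 [540.6 126.8  75. ] [540. 126.  97.]
60 [398.7 239.3] 7 [ 545.9 -195.1   75. ] [ 548. -199.   60.]
60 [405.5 242.5] 11 [ 538.8 -208.7   75. ] [ 541. -214.   60.]
60 [413.6 242.4] 7 [ 538.6 -225.5   75. ] [ 541. -230.   61.]
60 [290.5 252.7] 14 [523.  32.  75.] [522.  33.  82.]
60 [230.9 277.9] 39 [473.2 158.   75. ] [473. 157.  78.]
60 [296. 283.] 37 [459.9  22.3  75. ] [460.  22.  77.]
95 [269.7 190.8] 310 [646.5  71.3 125. ] 
[... 379 characters left out ...]
60 [290.4 178. ] 94 [571.2 120.5  75. ] [571. 119.  76.]
60 [236.9 177.5] 26 [464.6  15.4  75. ] [463.  17.  69.]
60 [258.  200.4] 86 [561.1   3.9  75. ] [562.   3.  80.]
60 [330.8 206.9] 30 [713.7 128.   75. ] [713. 130.  72.]
60 [298.8 213.6] 90 [667.4  51.6  75. ] [670.  49.  79.]
60 [243.  219.2] 33 [575.7 -65.2  75. ] [575. -64.  74.]
60 [292.1 235.8] 31 [700.8  -9.7  75. ] [701. -11.  76.]
60 [185.2 268.5] 6 [ 578.5 -261.2   75. ] [ 571. -258.   61.]
95 [291.6 165.8] 157 [568.9 124.4 125. ] [567. 129. 118.]
95 [258.1 188. ] 169 [557.5   8.9 125. ] [553.  13. 116.]
95 [299.8 201.2] 175 [662.5  56.1 125. ] [660.  60. 119.]
disc ((586.5687866210938, 73.37979125976562), 150.05661010742188)
```

arm_command([
  {"tx": 0.5,"ty": -0.315,"tz": 0,"twist": 0,"gripper": 0},
  {"tx": 1,"ty": -0.63,"tz": 0,"twist": 0,"gripper": 0},
  {"tx": 1,"ty": -0.63,"tz": 0,"twist": 0,"gripper": 0},
  {"tx": 1,"ty": -0.63,"tz": 0,"twist": 0,"gripper": 0},
  {"tx": 1,"ty": -0.63,"tz": 0,"twist": 0,"gripper": 0},
  {"tx": 1,"ty": -0.63,"tz": 0,"twist": 0,"gripper": 0},
  {"tx": 1,"ty": -0.63,"tz": 0,"twist": 0,"gripper": 0},
  {"tx": 1,"ty": -0.63,"tz": 0,"twist": 0,"gripper": 0},
  {"tx": 1,"ty": -0.63,"tz": 0,"twist": 0,"gripper": 0},
  {"tx": 1,"ty": -0.63,"tz": 0,"twist": 0,"gripper": 0},
  {"tx": 1,"ty": -0.63,"tz": 0,"twist": 0,"gripper": 0},
  {"tx": 1,"ty": -0.63,"tz": 0,"twist": 0,"gripper": 0},
], squeeze=20)

```text
time: 1.1
ee_pos: [393.1, -390.5, 404.6]
eef_rot: [0.984, 0.178, -0.0, -0.0]
ft_force: [1.0, -0.4, 0.1]
width: 0.1
finger_force: 0.0
```

arm_command([
  {"tx": 1,"ty": -0.63,"tz": 0,"twist": 0,"gripper": 0},
  {"tx": 1,"ty": -0.63,"tz": 0,"twist": 0,"gripper": 0},
  {"tx": 1,"ty": -0.63,"tz": 0,"twist": 0,"gripper": 0},
  {"tx": 1,"ty": -0.63,"tz": 0,"twist": 0,"gripper": 0},
  {"tx": 1,"ty": -0.63,"tz": 0,"twist": 0,"gripper": 0},
  {"tx": 1,"ty": -0.63,"tz": 0,"twist": 0,"gripper": 0},
  {"tx": 1,"ty": -0.63,"tz": 0,"twist": 0,"gripper": 0},
  {"tx": 1,"ty": -0.63,"tz": 0,"twist": 0,"gripper": 0},
  {"tx": 1,"ty": -0.63,"tz": 0,"twist": 0,"gripper": 0},
  {"tx": 1,"ty": -0.63,"tz": 0,"twist": 0,"gripper": 0},
  {"tx": 1,"ty": -0.63,"tz": 0,"twist": 0,"gripper": 0},
  {"tx": 1,"ty": -0.63,"tz": 0,"twist": 0,"gripper": 0},
])

```text
time: 2.1
ee_pos: [564.5, -164.9, 404.6]
eef_rot: [0.984, 0.178, -0.0, -0.0]
ft_force: [0.4, -0.2, -0.0]
width: -0.0
finger_force: 0.0
```

arm_command([
  {"tx": 1,"ty": -0.63,"tz": 0,"twist": 0,"gripper": 0},
  {"tx": 1,"ty": -0.63,"tz": 0,"twist": 0,"gripper": 0},
  {"tx": 1,"ty": -0.63,"tz": 0,"twist": 0,"gripper": 0},
  {"tx": 1,"ty": -0.63,"tz": 0,"twist": 0,"gripper": 0},
  {"tx": 1,"ty": -0.63,"tz": 0,"twist": 0,"gripper": 0},
  {"tx": 1,"ty": -0.63,"tz": 0,"twist": 0,"gripper": 0},
  {"tx": 1,"ty": -0.63,"tz": 0,"twist": 0,"gripper": 0},
  {"tx": 1,"ty": -0.63,"tz": 0,"twist": 0,"gripper": 0},
  {"tx": 1,"ty": -0.63,"tz": 0,"twist": 0,"gripper": 0},
  {"tx": 1,"ty": -0.63,"tz": 0,"twist": 0,"gripper": 0},
  {"tx": 0.5,"ty": -0.315,"tz": 0,"twist": 0,"gripper": 0},
])

```text
time: 3.02
ee_pos: [714.9, 34.6, 404.1]
eef_rot: [0.984, 0.18, -0.0, -0.001]
ft_force: [-1.2, 1.3, -1.1]
width: -0.4
finger_force: 0.0
```

arm_command([
  {"tx": 0,"ty": 0,"tz": 0,"twist": -1,"gripper": 0},
  {"tx": 0,"ty": 0,"tz": 0,"twist": -1,"gripper": 0},
  {"tx": 0,"ty": 0,"tz": 0,"twist": -1,"gripper": 0},
  {"tx": 0,"ty": 0,"tz": 0,"twist": -1,"gripper": 0},
  {"tx": 0,"ty": 0,"tz": 0,"twist": -1,"gripper": 0},
  {"tx": 0,"ty": 0,"tz": 0,"twist": -1,"gripper": 0},
  {"tx": 0,"ty": 0,"tz": 0,"twist": -1,"gripper": 0},
  {"tx": 0,"ty": 0,"tz": 0,"twist": -1,"gripper": 0},
  {"tx": 0,"ty": 0,"tz": 0,"twist": -1,"gripper": 0},
  {"tx": 0,"ty": 0,"tz": 0,"twist": -0.5,"gripper": 0},
  {"tx": 0,"ty": 0,"tz": 0,"twist": 0,"gripper": 0},
])

```text
time: 3.93
ee_pos: [714.1, 30.6, 404.6]
eef_rot: [0.828, 0.56, -0.0, -0.0]
ft_force: [0.4, -0.1, -0.3]
width: -0.2
finger_force: 0.0
```

arm_command([
  {"tx": 0,"ty": 0,"tz": 0.6,"twist": 0,"gripper": 0},
  {"tx": 0,"ty": 0,"tz": 1,"twist": 0,"gripper": 0},
  {"tx": 0,"ty": 0,"tz": 1,"twist": 0,"gripper": 0},
  {"tx": 0,"ty": 0,"tz": 1,"twist": 0,"gripper": 0},
  {"tx": 0,"ty": 0,"tz": 1,"twist": 0,"gripper": 0},
  {"tx": 0,"ty": 0,"tz": 1,"twist": 0,"gripper": 0},
  {"tx": 0,"ty": 0,"tz": 1,"twist": 0,"gripper": 0},
  {"tx": 0,"ty": 0,"tz": 0.9,"twist": 0,"gripper": 0},
  {"tx": 0,"ty": 0,"tz": 0.4,"twist": 0,"gripper": 0},
  {"tx": 0,"ty": 0,"tz": 0,"twist": 0,"gripper": 0},
])

```text
time: 4.77
ee_pos: [713.5, 30.4, 243.6]
eef_rot: [0.829, 0.559, -0.002, -0.001]
ft_force: [-0.4, -1.1, 0.2]
width: -0.1
finger_force: 0.0
```

```bash
python3 - <<'E'
from workcell import robot
from h import *
c=robot.camera("scene");cv2.imwrite("pics/scene1.png",cv2.resize(c["color"][120:270,180:390,::-1],None,fx=3,fy=3))
t=dict(np.load("top0.npz"));P=cloud(t);s=cv2.cvtColor(t["color"],cv2.COLOR_RGB2HSV)
roi=(abs(P[...,0]-585)<240)&(abs(P[...,1]-79)<240)
w=((s[...,0]<25)&(s[...,1]>70)&(s[...,2]>90)&roi).astype(np.uint8)
w=cv2.morphologyEx(w,cv2.MORPH_CLOSE,np.ones((5,5)));w[:, :][(s[...,1]>190)]=0
k=max(cv2.findContours(w,0,1)[0],key=cv2.contourArea)
e=np.array([ray(t,*q[0],12)[:2] for q in k],np.float32);print("tray",cv2.minAreaRect(e))
E
```

```text
tray ((564.898193359375, 83.29364776611328), (327.12066650390625, 369.2998962402344), 78.85570526123047)
```

View pics/scene1.png

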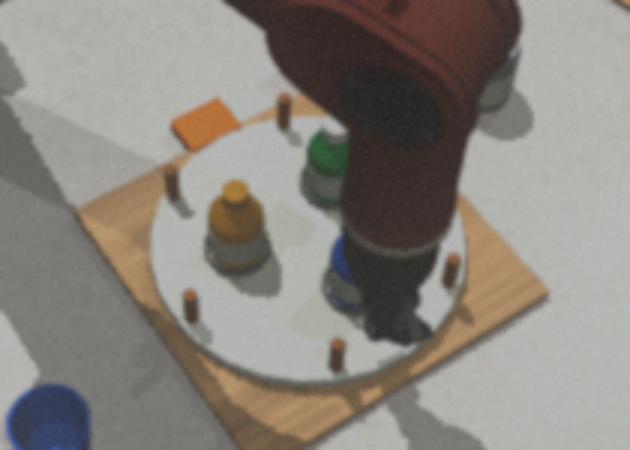

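The fingers stand at crop (400,325) between post (337,355) and post (452,270), clear of the blue bottle. The tray's front direction comes out at 168.9°, so the carousel must turn about 65.5° clockwise.

arm_command([
  {"tx": 0,"ty": 0,"tz": 0.4,"twist": -0.3,"gripper": 0},
  {"tx": 0,"ty": 0,"tz": 0.12,"twist": 0,"gripper": 0},
  {"tx": -0.18,"ty": 0,"tz": 0,"twist": 0.3,"gripper": 0},
  {"tx": -0.18,"ty": 0,"tz": 0,"twist": 0.3,"gripper": 0},
  {"tx": -0.18,"ty": 0,"tz": 0,"twist": 0.3,"gripper": 0},
  {"tx": -0.18,"ty": 0,"tz": 0,"twist": 0.3,"gripper": 0},
  {"tx": -0.18,"ty": 0,"tz": 0,"twist": 0.3,"gripper": 0},
  {"tx": -0.18,"ty": 0,"tz": 0,"twist": 0.3,"gripper": 0},
  {"tx": -0.18,"ty": 0,"tz": 0,"twist": 0.3,"gripper": 0},
  {"tx": -0.18,"ty": 0,"tz": 0,"twist": 0.3,"gripper": 0},
  {"tx": -0.18,"ty": 0,"tz": 0,"twist": 0.3,"gripper": 0},
  {"tx": -0.18,"ty": 0,"tz": 0,"twist": 0.3,"gripper": 0},
])

```text
time: 5.82
ee_pos: [698.0, -1.6, 236.5]
eef_rot: [0.89, 0.457, 0.0, 0.0]
ft_force: [1.0, 0.8, 1.4]
width: -0.0
finger_force: 0.6
```

```bash
cat > m.py <<'E'
from workcell import robot
from h import *
import sys
s=robot.state();p=s["ee_pos"];q=s["eef_rot"];C=np.array([584.6,78.7])
d=p[:2]-C;print("finger phi,r,z",(np.degrees(np.arctan2(d[1],d[0]))%360).round(1),np.hypot(*d).round(1),p[2].round(1),"yaw",np.degrees(2*np.arctan2(q[1],q[0])).round(1),"F",s["ft_force"].round(1))
c=robot.camera("top");P=cloud(c);cv2.imwrite(f"pics/{sys.argv[1]}.png",c["color"][100:340,160:450][...,::-1].repeat(2,0).repeat(2,1))
X,Y,Z=P[...,0],P[...,1],P[...,2];R=np.hypot(X-C[0],Y-C[1])
for lo,hi,z,r0,r1 in((60,82,75,120,150),(105,130,125,40,95)):
    for b,a in blobs((Z>lo)&(Z<hi)&(R>r0)&(R<r1),25):
        w=ray(c,*b,z)[:2]-C;print(lo,a,(np.degrees(np.arctan2(w[1],w[0]))%360).round(1),np.hypot(*w).round(1))
hs=cv2.cvtColor(c["color"],cv2.COLOR_RGB2HSV)
g=(hs[...,0]>8)&(hs[...,0]<25)&(hs[...,1]>190)&(hs[...,2]>100)&(Z>80)
for b,a in blobs(g,30): w=ray(c,*b,105)[:2]-C;print("gold",a,(np.degrees(np.arctan2(w[1],w[0]))%360).round(1),np.hypot(*w).round(1))
E
python3 m.py a1
```

```text
finger phi,r,z 324.7 138.9 236.5 yaw 54.4 F [1.  0.8 1.4]
60 40 17.4 136.8
60 40 77.5 136.7
60 38 137.4 136.5
60 34 197.7 137.0
105 134 346.7 66.9
105 138 108.3 67.2
105 138 227.0 68.2
gold 331 224.5 69.3
```

arm_command([
  {"tx": -0.18,"ty": 0,"tz": 0.05,"twist": 0.3,"gripper": 0},
  {"tx": -0.18,"ty": 0,"tz": 0.05,"twist": 0.3,"gripper": 0},
  {"tx": -0.18,"ty": 0,"tz": 0,"twist": 0.3,"gripper": 0},
  {"tx": -0.18,"ty": 0,"tz": 0,"twist": 0.3,"gripper": 0},
  {"tx": -0.18,"ty": 0,"tz": 0,"twist": 0.3,"gripper": 0},
  {"tx": -0.18,"ty": 0,"tz": 0,"twist": 0.3,"gripper": 0},
  {"tx": -0.18,"ty": 0,"tz": 0,"twist": 0.3,"gripper": 0},
  {"tx": -0.18,"ty": 0,"tz": 0,"twist": 0.3,"gripper": 0},
  {"tx": -0.18,"ty": 0,"tz": 0,"twist": 0.3,"gripper": 0},
  {"tx": -0.18,"ty": 0,"tz": 0,"twist": 0.3,"gripper": 0},
  {"tx": -0.18,"ty": 0,"tz": 0,"twist": 0.3,"gripper": 0},
  {"tx": -0.18,"ty": 0,"tz": 0,"twist": 0.3,"gripper": 0},
])

```text
time: 6.87
ee_pos: [668.1, -32.6, 234.4]
eef_rot: [0.95, 0.312, 0.0, -0.0]
ft_force: [0.7, 1.5, -0.0]
width: -0.1
finger_force: 0.6
```

```bash
python3 m.py a2
```

```text
finger phi,r,z 306.9 139.2 234.4 yaw 36.3 F [ 0.7  1.5 -0. ]
60 41 359.3 136.9
60 38 59.4 136.8
60 37 239.5 137.3
60 39 119.5 136.9
60 31 179.6 136.9
105 137 328.5 66.6
105 138 90.0 66.8
105 135 209.2 68.0
gold 356 207.6 69.7
```

arm_command([
  {"tx": -0.18,"ty": 0,"tz": 0,"twist": 0.3,"gripper": 0},
  {"tx": -0.18,"ty": 0,"tz": 0,"twist": 0.3,"gripper": 0},
  {"tx": -0.18,"ty": 0,"tz": 0,"twist": 0.3,"gripper": 0},
  {"tx": -0.18,"ty": 0,"tz": 0,"twist": 0.3,"gripper": 0},
  {"tx": -0.18,"ty": 0,"tz": 0,"twist": 0.3,"gripper": 0},
  {"tx": -0.18,"ty": 0,"tz": 0,"twist": 0.3,"gripper": 0},
  {"tx": -0.18,"ty": 0,"tz": 0,"twist": 0.3,"gripper": 0},
  {"tx": -0.18,"ty": 0,"tz": 0,"twist": 0.3,"gripper": 0},
  {"tx": -0.18,"ty": 0,"tz": 0,"twist": 0.3,"gripper": 0},
  {"tx": -0.18,"ty": 0,"tz": 0,"twist": 0.3,"gripper": 0},
  {"tx": -0.18,"ty": 0,"tz": 0,"twist": 0.3,"gripper": 0},
  {"tx": -0.18,"ty": 0,"tz": 0,"twist": 0.3,"gripper": 0},
])

```text
time: 7.92
ee_pos: [630.1, -52.9, 234.4]
eef_rot: [0.987, 0.159, 0.0, 0.0]
ft_force: [1.5, -0.1, 0.3]
width: -0.0
finger_force: 0.6
```

arm_command([
  {"tx": -0.18,"ty": 0,"tz": 0,"twist": 0.3,"gripper": 0},
  {"tx": -0.18,"ty": 0,"tz": 0,"twist": 0.3,"gripper": 0},
  {"tx": -0.18,"ty": 0,"tz": 0,"twist": 0.3,"gripper": 0},
  {"tx": -0.18,"ty": 0,"tz": 0,"twist": 0.3,"gripper": 0},
  {"tx": -0.18,"ty": 0,"tz": 0,"twist": 0.3,"gripper": 0},
  {"tx": -0.18,"ty": 0,"tz": 0,"twist": 0.3,"gripper": 0},
  {"tx": -0.18,"ty": 0,"tz": 0,"twist": 0.3,"gripper": 0},
  {"tx": -0.12,"ty": 0,"tz": 0,"twist": 0.2,"gripper": 0},
  {"tx": -0.12,"ty": 0,"tz": 0,"twist": 0.2,"gripper": 0},
  {"tx": -0.12,"ty": 0,"tz": 0,"twist": 0.2,"gripper": 0},
  {"tx": -0.06,"ty": 0,"tz": 0,"twist": 0.1,"gripper": 0},
  {"tx": 0,"ty": 0,"tz": 0,"twist": 0,"gripper": 0},
])

```text
time: 8.92
ee_pos: [597.4, -59.8, 234.2]
eef_rot: [0.999, 0.039, -0.0, -0.0]
ft_force: [0.6, -0.2, 0.2]
width: -0.4
finger_force: 0.0
```

```bash
python3 m.py a3
```

```text
finger phi,r,z 275.3 139.1 234.2 yaw 4.5 F [ 0.6 -0.2  0.2]
60 43 27.4 136.7
60 39 327.5 137.3
60 41 87.5 136.5
60 38 147.6 136.7
60 34 207.5 137.1
105 131 57.6 66.9
105 131 296.8 67.1
105 138 177.9 68.0
gold 342 177.4 70.5
```

arm_command([
  {"tx": -0.12,"ty": 0,"tz": 0,"twist": 0.2,"gripper": 0},
  {"tx": -0.12,"ty": 0,"tz": 0,"twist": 0.2,"gripper": 0},
  {"tx": -0.12,"ty": 0,"tz": 0,"twist": 0.2,"gripper": 0},
  {"tx": -0.12,"ty": 0,"tz": 0,"twist": 0.2,"gripper": 0},
  {"tx": -0.12,"ty": 0,"tz": 0,"twist": 0.2,"gripper": 0},
  {"tx": -0.12,"ty": 0,"tz": 0,"twist": 0.2,"gripper": 0},
  {"tx": -0.12,"ty": 0,"tz": 0,"twist": 0.2,"gripper": 0},
  {"tx": -0.12,"ty": 0,"tz": 0,"twist": 0.2,"gripper": 0},
  {"tx": -0.06,"ty": 0,"tz": 0,"twist": 0.1,"gripper": 0},
  {"tx": -0.06,"ty": 0,"tz": 0,"twist": 0.1,"gripper": 0},
  {"tx": 0,"ty": 0,"tz": 0,"twist": 0,"gripper": 0},
  {"tx": 0,"ty": 0,"tz": 0,"twist": 0,"gripper": 0},
])

```text
time: 9.97
ee_pos: [576.0, -60.1, 234.3]
eef_rot: [0.999, -0.039, -0.0, 0.0]
ft_force: [-0.7, 0.2, 0.3]
width: 0.1
finger_force: 0.0
```

```bash
python3 m.py a4
```

```text
finger phi,r,z 266.5 139.0 234.3 yaw -4.5 F [-0.7  0.2  0.3]
60 40 18.6 136.9
60 40 318.5 136.9
60 39 78.5 136.9
60 41 138.6 136.8
60 35 198.6 136.7
105 135 48.7 66.4
105 135 287.9 67.5
105 136 169.0 67.9
gold 337 169.0 71.1
```

Gold now stands at 169.0° against a target of 168.9°. I back the fingers off the post and raise them.

arm_command([
  {"tx": 0.2,"ty": 0,"tz": 0,"twist": 0,"gripper": 0},
  {"tx": 0.3,"ty": 0,"tz": 0,"twist": 0,"gripper": 0},
  {"tx": 0,"ty": 0,"tz": -0.4,"twist": 0,"gripper": 0},
  {"tx": 0,"ty": 0,"tz": -1,"twist": 0,"gripper": 0},
  {"tx": 0,"ty": 0,"tz": -1,"twist": 0,"gripper": 0},
  {"tx": 0,"ty": 0,"tz": -1,"twist": 0,"gripper": 0},
  {"tx": 0,"ty": 0,"tz": -1,"twist": 0,"gripper": 0},
  {"tx": 0,"ty": 0,"tz": -1,"twist": 0,"gripper": 0},
  {"tx": 0,"ty": 0,"tz": -1,"twist": 0,"gripper": 0},
  {"tx": 0,"ty": 0,"tz": -0.5,"twist": 0,"gripper": 0},
  {"tx": 0,"ty": 0,"tz": 0,"twist": 0,"gripper": 0},
  {"tx": 0,"ty": 0,"tz": 0,"twist": 0,"gripper": 0},
])

```text
time: 11.02
ee_pos: [586.1, -60.8, 372.3]
eef_rot: [0.999, -0.039, 0.0, 0.0]
ft_force: [-0.0, -1.0, -1.1]
width: 0.1
finger_force: 0.0
```

```bash
python3 m.py a5
```

```text
finger phi,r,z 270.6 139.5 372.3 yaw -4.5 F [-0.  -1.  -1.1]
60 41 18.5 136.8
60 37 318.5 137.2
60 39 78.5 136.9
60 39 258.7 137.3
60 40 138.6 136.9
60 35 198.6 136.7
105 134 48.5 66.3
105 136 287.7 66.8
105 136 169.3 68.5
gold 356 169.0 70.1
```

View pics/a5.png

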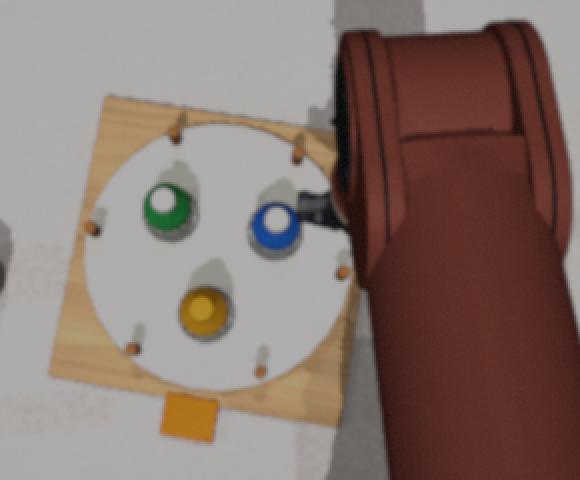

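The gold bottle at (205,312) lies in line with the orange tab at (190,417). All three bottles are upright in their sockets, and the fingers are raised clear.

```bash
python3 -c "
from workcell import robot
print(robot.sign_off())"
```

```text
the job is handed in; nothing more can be done
None
```

The job is handed in: I turned the carousel about 66° clockwise by pushing one rim post, and in the last image gold stands at the front within about 0.5° of the orange tab's line, with the fingers raised clear; no verdict came back.

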